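# Fit the nested lids on the tea tin, then lift off the outer lid alone

### The arm

A 6-joint arm with a two-finger parallel gripper is mounted at the origin on the work surface. World frame = base frame: x ahead of the robot, y to its left, z up, the work surface at z = 0. Lengths are in mm, angles in rad, forces in N, time in s.
With the tool pointing down it reaches from about 400 to 925 mm from the base axis. Payload 12.5 kg.
Tool frame: the origin (TCP) lies between the finger pads; the fingertips stand 19 mm ahead of it and the grasp point (between the pads) is the TCP (env.nose_length is the distance from the TCP to the fingertips, in mm); z points along the fingers, y is the line along which they close (so a half turn about z gives the same grasp; the last joint's range is limited). The gripper opens to 95 mm and grips with 3 to 60 N. Pads are 20 mm wide; open, the fingers measure 119 mm over their backs; the gripper's body (75 mm by 180 mm) begins 59 mm behind the grasp point.
Start: joints at [1.096, 0.491, 1.559, -0, 1.092, -0.106], TCP at [225.294, 582.998, 233.661] pointing down, gripper open.
Joint ranges: [-3.1, 3.1], [-0.84, 2.19], [0.05, 2.79], [-1.13, 4.28], [0.06, 2.93], [-2.69, 2.69]. Speed limits (rad/s): [2.22, 2.22, 2.79, 3.14, 3.14, 3.14].

### API

Orientations are given as [roll, pitch, yaw] about the fixed x, y, z axes, in that order (R = Rz(yaw) Ry(pitch) Rx(roll)).
In Python, from cell import env gives the robot as it stands. The module is installed in compiled form; this text tells all that it offers.
- The arm moves only by the tool drive_tool, never from a script. Its argument "rows" is a list that holds one entry, the list of rows, each a list of 7 numbers: the shift along the tool's x, y, z scaled (see below), then the turn, a rotation vector about the tool's x, y, z scaled (see below), then the opening, from 0 (shut) to 1 (fully open). In form: [[[tx, ty, tz, ax, ay, az, jaw], ...]]. A call has 1 to 5 rows; each row shifts and turns the commanded pose from where the row before left it, along the tool's axes as they then stand; what a row does not reach is not made up. The controller multiplies each number of a shift by 250 mm and each number of a turn by 180 degrees. A row lasts 1/8 s, in which the tool goes at most 62.5 mm and 10.7 degrees, less where a joint would pass 70% of its speed; a pose out of reach is approached as far as the arm can. A call with a number of a shift or a turn outside -1 to 1 is refused whole. A call with a gripper value outside its range is refused whole. The fingers move at their own pace and stop on an object; the grip force is fixed at half the most. Time passes only in rows, so rows that do not move let the fingers close. It gives the time, the measured TCP pose, the force, the opening and the grip force at its end, in the units of the state.
- env.state(): the state, without advancing time (a new reading comes with each control period).
- env.read_camera(name): name is "side" or "top"; returns a dict with "color" (384x512x3 uint8, blue, green, red), "camera_matrix" (3x3 intrinsics, pixels), "pose" (4x4, takes a point from camera to world coordinates). Camera axes: x right, y up, looking along -z (the intrinsics and any distortion apply to the point x, -y, -z); pixel columns grow to the right and rows downward; lengths in mm; the calibration is good to about 2 mm. A picture is of the moment at which its call begins. There is no depth.
- env.job_done(): hands the job in; it is judged then, once.
Trained networks look in a picture, given as the dict that the camera call returned (one of the last four; its "shot" number tells which), for a name from the list of things; names that differ only in an ending like _2 or _b are one class to them, and where a whole thing is asked for, a point or a joint stands for the part that bears it (a point fixed in the world has none). Each returns a list of dicts, best first, with "score" (0 to 1); they miss things now and then, are a little off and sometimes report something else, mostly with a low value. They report only what shows in the picture. A call takes as long as a camera call.
- env.search_frame(name, picture): "at" ([x, y, z] in mm, in the coordinates of the camera as it stood for that picture, good to about 4 mm: the middle of the surface that is visible of it).
- env.place_of(name, picture): "at" ([x, y, z] in mm, in the coordinates of the camera as it stood for that picture, good to about 4 mm: a listed point, or the origin of a listed thing).
The state is a dict: "t": time; "joints": joint angles; "qvel": joint speeds; "tau": joint torques, N m; "eef_pos": TCP position; "tcp_rot": TCP orientation; "ft_force": force on the tool from outside, world axes, zero at the start; "moment": the same for the moment, N m; "opening": opening from 0.0 (shut) to 1.0 (fully open); "grip_force": force on a finger pad.
Only numpy, scipy, OpenCV 4.12 (cv2) and the standard library are available. Lean on these libraries where they do the work, as an engineer would, in place of code of your own. Each camera call takes 0.05 s, during which the arm holds its last target. There are 200 camera calls.

### The job

Turn the small steel tea tin where it stands until its side clip faces the tap, and let go. Carry the two nested lids together by the wooden finger post, lower them onto the tin without dropping them, and let go of the post. Then lift the outer lid off alone by its neck, leaving the inner lid seated, and finish still holding the outer lid level, clear above the post, for me to dry; leave everything else where it is.

Things in the scene. Friction and masses are not known exactly. Their poses are not given: they have to be found in the camera images.
- tin: Small round plain steel tea tin, open at the top, loose, about 300 g: outside diameter 60 mm, 85 mm tall, wall 2.5 mm (mouth 55 mm). Origin: centre of its underside; z up; its +x axis points out through the side clip. It stands on the stainless draining board, whose surface is 6 mm above the worktop (world z = 0.006) and has a rim 12 mm high.
- clip (a point): Middle of the tin's spring clip: a small metal plate 18 mm wide on the tin's side, from 22 to 60 mm above the tin's underside, standing out 7.5 mm from the wall. This point is 36 mm from the tin's axis, 40 mm above its underside.
- inner_lid: Inner lid, loose, steel, about 120 g, starting nested in the outer lid on the board. Origin: centre of its underside; z up. Upwards: tapered plug 0 to 8 mm (radius 21 growing to 25.5 mm), flange 8 to 11 mm (radius 30 mm), stem of radius 6 mm from 11 to 37 mm, then the finger post. Seated, the flange rests on the tin's rim: its origin is then 77 mm above the tin's underside.
- post (a point): Middle of the inner lid's upright wooden finger post (cylinder, diameter 18 mm, from 37 to 64 mm above the inner lid's origin; this point is at 50.5 mm). It stands up through the outer lid's neck. Lifted by it, the inner lid's flange meets the underside of the outer lid's top after 3 mm and carries the outer lid along.
- outer_lid: Outer lid, loose steel cap, about 120 g, around the inner lid. Origin: centre of its skirt's lower edge; z up. Flared skirt 0 to 14 mm (inside radius 35.5 mm at the edge, 33 at the top; outside 38), flat top 14 to 16.5 mm, then the neck. 3 mm of sideways play around the inner lid. On the tin its origin is 74 mm above the tin's underside, 3 mm below the inner lid's origin.
- neck (a point): Middle of the outer lid's upright open neck, by which it is gripped: outside diameter 34 mm, inside 26 mm, from 16.5 to 34.5 mm above the outer lid's origin; this point is on the axis at 25.5 mm. With the lids on the tin, the post's top is 41.5 mm above this point.
- tap: Fixed chrome mixer tap beside the draining board, on the robot's right: pillar of diameter 40 mm, 118 mm tall, spout over the sink reaching away to 150 mm on -y, up to 160 mm high. Origin: foot of the pillar, on its axis, at worktop height.
- toast_rack: Chrome wire toast rack, 140 by 75 mm, 110 mm tall. Origin: centre of its underside. Leave it alone.
- mug: Green ceramic mug, 80 mm across, 92 mm tall, handle on its +y. Origin: centre of its underside. Leave it alone.
- bowl: Upturned white plastic bowl, 130 mm across, 60 mm tall. Origin: centre of its underside. Leave it alone.
- rolling_pin: Wooden rolling pin, 356 mm long along its x, 48 mm thick. Origin: under its middle. Leave it alone.
- spoon: Wooden spoon, about 240 mm long, lying along its x. Leave it alone.
- jar: Closed glass jar with a steel cap, 60 mm across, 85 mm tall. Origin: centre of its underside. Leave it alone.

How it is judged (in metres and radians):
On the way, in this order (a step that is already met when the one before it is completed fails the run):
1. the tin stands on the board with its clip facing the tap, and is let go (x of tap in the frame of tin above 0 m and ((horizontal distance between tin and tap below 0.45 m and y of tap in the frame of tin between -0.08 and 0.08 m) or (horizontal distance between tin and tap between 0.4499 and 0.6 m and y of tap in the frame of tin between -0.11 and 0.11 m) or (horizontal distance between tin and tap above 0.5999 m and y of tap in the frame of tin between -0.15 and 0.15 m)) and angle between tin's own z axis and vertical below 0.05 rad and height (world z) of tin between 0.001 and 0.011 m and distance of tin from where it was at the start of the episode below 0.06 m and contact force between the fingers and tin below 0.1 N), for 0.2 s.
2. both lids sit nested on the tin, the inner one seated in its mouth, and the post is let go (horizontal distance between inner_lid and tin below 0.005 m and z of inner_lid in the frame of tin between 0.073 and 0.0805 m and angle between inner_lid's own z axis and vertical below 0.06 rad and angle between tin's own z axis and vertical below 0.05 rad and height (world z) of tin between 0.001 and 0.011 m and distance of tin from where it was at the start of the episode below 0.06 m and z of outer_lid in the frame of inner_lid between -0.007 and 0.0015 m and horizontal distance between outer_lid and inner_lid below 0.008 m and contact force between the fingers and inner_lid below 0.1 N), for 0.2 s.
At the end, for the whole second after the job is handed in: Outer lid held by the gripper alone, still, level within 11 deg, its edge 5 mm or more above the post; inner lid untouched in the tin (seated within 3 mm, centred within 5 mm, level within 3 deg); tin upright, within 60 mm of its start, clip facing the tap within 10 deg (all of step 1 and horizontal distance between inner_lid and tin below 0.005 m and z of inner_lid in the frame of tin between 0.073 and 0.0805 m and angle between inner_lid's own z axis and vertical below 0.06 rad and contact force between the fingers and inner_lid below 0.1 N and z of outer_lid in the frame of inner_lid above 0.069 m and angle between outer_lid's own z axis and vertical below 0.2 rad and contact force between the fingers and outer_lid above 0.5 N and contact force between outer_lid and inner_lid below 0.05 N and contact force between outer_lid and tin below 0.05 N and contact force between outer_lid and tap below 0.05 N and linear speed of outer_lid below 0.03 m/s and linear speed of inner_lid below 0.02 m/s); the arm keeps its last pose, push and grip.
It fails at once if the outer lid is taken off the inner lid, or drags it, before or without the inner lid being seated in the tin ((z of outer_lid in the frame of inner_lid above 0.012 m or horizontal distance between outer_lid and inner_lid above 0.02 m) and not (horizontal distance between inner_lid and tin below 0.006 m and z of inner_lid in the frame of tin between 0.072 and 0.082 m and angle between inner_lid's own z axis and vertical below 0.09 rad)).
It fails at once if the lids are dropped: the inner lid is in the air, more than about 12 mm above its seat, with nothing holding it (height (world z) of inner_lid above 0.095 m and contact force between the fingers and inner_lid below 0.02 N and contact force between inner_lid and tin below 0.02 N).
It fails at once if the tin is tipped over (angle between tin's own z axis and vertical above 0.35 rad).
It fails at once if one of the other things on the board is moved more than 30 mm (distance of any of toast_rack, mug, bowl, rolling_pin, spoon, jar from where it was at the start of the episode above 0.03 m).
It also fails if it takes over 67 s, if anything falls off the work surface, if the arm or the gripper's body presses on something with over 40 N, if the wrist force passes 120 N, or if a joint passes its speed limit or range.

## Working session

There is one attempt and no reset: what is moved stays moved. The work goes in short steps, Python scripts to look and compute and a tool call to move; the robot and the scene stay as the last step left them, time stands still between calls to the robot, and variables do not carry over. Pictures are saved under pics/ and viewed, at most 10 in all, crops included, and the job is handed in when it is done.

Besides the shell and the picture viewer there is one more tool, called after "Call:" by a JSON object that holds its "name" and its "arguments". drive_tool: Moves the arm, as the interface text tells. Its arguments: {"type":"object","properties":{"rows":{"type":"array","items":{"type":"array","items":{"type":"array","items":{"type":"number","minimum":-1,"maximum":1}}}}},"required":["rows"]}

```bash
mkdir -p pics; cat > h.py <<'E'
from cell import env
import numpy as np, cv2
from scipy.spatial.transform import Rotation as R
def look(cam,names,save=None,points=True):
    p=env.read_camera(cam)
    if save: cv2.imwrite('pics/'+save,p['color'])
    T=np.array(p['pose'])
    for n in names:
        for f in ([env.place_of] if points else [env.search_frame]):
            r=f(n,p)[:2]
            for d in r:
                w=T[:3,:3]@np.array(d['at'])+T[:3,3]
                print(cam,n,round(d['score'],2),w.round(1))
    return p
E
python3 - <<'E'
from h import *
N=['tin','clip','inner_lid','post','outer_lid','neck','tap','toast_rack','mug','bowl','rolling_pin','spoon','jar']
for c in ['side','top']:
    p=look(c,N,c+'0.png'); print(np.array(p['pose']).round(2).tolist(), p['camera_matrix'])
print(env.state())
E
```

```text
side tin 0.77 [546.2 160.6   1.8]
side tin 0.47 [576.4 146.7  45.7]
side clip 0.68 [576.4 145.1  46.6]
side inner_lid 0.67 [572.9 -88.    3.2]
side inner_lid 0.41 [400.9  76.7   8.9]
side post 0.47 [569.2 -89.7  53.1]
side outer_lid 0.92 [565.8 -92.3   8.2]
side neck 0.55 [567.7 -89.7  33.4]
side neck 0.41 [ 583.8 -268.     9.2]
side tap 0.74 [ 586.4 -447.8   -0.7]
side toast_rack 0.97 [698.9 -75.    5.2]
side mug 0.7 [684.1  63.8   9.4]
side mug 0.63 [702.3 -79.2   7.5]
side bowl 0.68 [ 585.2 -269.8    8.2]
side rolling_pin 0.9 [770.5 204.4   3. ]
side spoon 0.55 [518.1 382.5   9. ]
side jar 0.87 [398.2  73.9   9.5]
[[0.97, 0.17, -0.16, 400.26], [-0.24, 0.71, -0.66, -722.61], [0.0, 0.68, 0.73, 814.58], [0.0, 0.0, 0.0, 1.0]] [[403.63064046   0.         251.89003614]
 [  0.         403.63064046 191.54656651]
 [  0.           0.           1.        ]]
top tin 0.66 [546.9 158.1   5.4]
top clip 0.78 [578.4 147.5  44.9]
top inner_lid 0.5 [572.4 -92.6   6.6]
top inner_lid 0.43 [544.1 158.4   4.9]
top post 0.52 [570.9 -92.2  55.5]
top outer_lid 0.73 [573.3 -91.3   6.3]
top neck 0.86 [568.3 
[... 607 characters left out ...]
           0.           1.        ]]
{'t': 1.4, 'joints': array([ 1.09640230e+00,  4.90914212e-01,  1.55889000e+00, -3.32083817e-05,
        1.09171105e+00, -1.05613952e-01]), 'qvel': array([ 0.00160121, -0.00138733, -0.00043104,  0.00146401,  0.00078464,
       -0.00043444]), 'tau': array([ 2.86608811e-04, -6.12455678e+01, -2.58433628e+01,  6.93451962e-02,
        4.44320706e-02, -9.41919780e-06]), 'eef_pos': array([225.30054977, 582.99779894, 233.65555948]), 'tcp_rot': array([3.14151880e+00, 3.74652153e-05, 2.77282788e+00]), 'ft_force': array([ 0.04730414,  0.30939033, -0.20228998]), 'moment': array([-0.00690504,  0.00031549,  0.01936714]), 'grip_force': 0.0, 'opening': 0.9990020823115726}
```

View pics/side0.png

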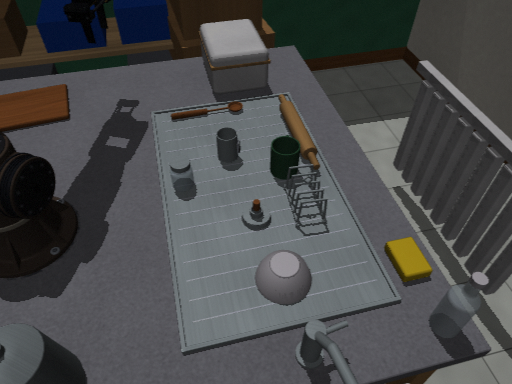

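View pics/top0.png

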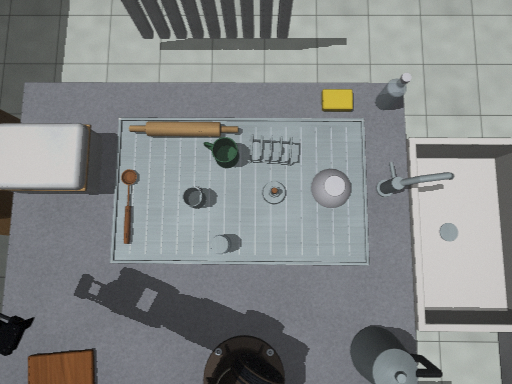

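The side view shows the tin at about (228,145), the lids at (257,212) and the tap at (312,345). In the top view the tin is at (194,197) with its clip up and to the right, and the lids are at (274,191). The network positions agree with this. I'll average a few more shots to refine them.

```bash
cat >> h.py <<'E'
def avg(names,n=3,cams=('side','top'),near=None):
    acc={k:[] for k in names}
    for _ in range(n):
        for c in cams:
            p=env.read_camera(c);T=np.array(p['pose'])
            for k in names:
                for d in env.place_of(k,p):
                    w=T[:3,:3]@np.array(d['at'])+T[:3,3]
                    if d['score']>.3 and (near is None or np.linalg.norm(w[:2]-near[k])<30): acc[k].append(w);break
    for k,v in acc.items(): print(k,len(v),np.median(v,0).round(1) if v else None,np.std(v,0).round(1) if v else '')
def plan(x,y,z,yaw=None):
    s=env.state();r=R.from_euler('xyz',s['tcp_rot'])
    d=r.inv().apply(np.array([x,y,z])-s['eef_pos'])
    print('t',round(s['t'],2),'pos',s['eef_pos'].round(1),'rot',np.round(s['tcp_rot'],3),'f',np.round(s['ft_force'],1),'open',round(s['opening'],3),'grip',round(s['grip_force'],1),'q6',round(s['joints'][5],2))
    print('scaled',(d/250).round(4))
    if yaw is not None:
        rv=(r.inv()*R.from_euler('xyz',[np.pi,0,yaw])).as_rotvec(); print('turn',(rv/np.pi).round(4))
E
python3 - <<'E'
from h import *
A=dict(tin=(546,159),clip=(577,146),inner_lid=(570,-90),post=(570,-90),outer_lid=(570,-90),neck=(570,-90),tap=(587,-449))
avg(list(A),4,near={k:np.array(v) for k,v in A.items()})
plan(546,159,150)
E
```

```text
tin 8 [545.2 160.    4.8] [1.7 0.7 1.2]
clip 8 [577.6 146.4  45.9] [1.8 1.3 1.4]
inner_lid 7 [568.3 -89.    4.4] [ 1.1  1.6 17.8]
post 7 [568.  -89.2  55.5] [2.2 2.4 1.2]
outer_lid 8 [568.5 -90.8   7.7] [3.2 1.2 1.4]
neck 8 [567.9 -87.9  33. ] [1.5 1.8 1.6]
tap 8 [ 584.5 -449.7    0. ] [1.  2.2 1.8]
t 4.6 pos [225.3 583.  233.7] rot [3.142 0.    2.773] f [-0.1 -0.7  0.1] open 0.998 grip 0.0 q6 -0.11
scaled [-1.808  -1.1196  0.3346]
```

Call:
{"name": "drive_tool", "arguments": {"rows": [[[-0.18,-0.112,0,0,0,0,1],[-0.18,-0.112,0,0,0,0,1],[-0.18,-0.112,0,0,0,0,1],[-0.18,-0.112,0,0,0,0,1],[-0.18,-0.112,0,0,0,0,1]]]}}

```text
t: 5.22
eef_pos: [385.6, 369.9, 233.8]
tcp_rot: [3.141, 0.0, 2.773]
ft_force: [1.9, 0.4, -0.2]
opening: 1.001
grip_force: 0.0
```

Call:
{"name": "drive_tool", "arguments": {"rows": [[[-0.18,-0.112,0.04,0,0,0,1],[-0.18,-0.112,0.04,0,0,0,1],[-0.18,-0.112,0.04,0,0,0,1],[-0.18,-0.112,0.04,0,0,0,1],[-0.18,-0.112,0.04,0,0,0,1]]]}}

```text
t: 5.85
eef_pos: [545.1, 158.1, 183.5]
tcp_rot: [3.141, 0.0, 2.773]
ft_force: [0.3, 0.7, -0.1]
opening: 1.001
grip_force: 0.0
```

```bash
python3 -c "
from h import *
plan(545.2,160,68,2.76)"
```

```text
t 5.85 pos [545.1 158.1 183.5] rot [3.141 0.    2.773] f [ 0.3  0.7 -0.1] open 1.001 grip 0.0 q6 -1.04
scaled [0.0025 0.0071 0.4619]
turn [0.0001 0.0001 0.0041]
```

Call:
{"name": "drive_tool", "arguments": {"rows": [[[0.002,0.007,0.16,0,0,0.004,1],[0,0,0.16,0,0,0,1],[0,0,0.1,0,0,0,1],[0,0,0.04,0,0,0,1],[0,0,0,0,0,0,1]]]}}

```text
t: 6.48
eef_pos: [544.3, 161.5, 68.6]
tcp_rot: [-3.141, -0.0, 2.76]
ft_force: [-0.4, 0.2, 0.7]
opening: 0.998
grip_force: 0.0
```

Call:
{"name": "drive_tool", "arguments": {"rows": [[[0,0,0,0,0,0,0.55],[0,0,0,0,0,0,0.55],[0,0,0,0,0,0,0.55],[0,0,0,0,0,0,0.55],[0,0,0,0,0,0,0.55]]]}}

```text
t: 7.1
eef_pos: [544.3, 161.4, 68.9]
tcp_rot: [3.142, 0.0, 2.76]
ft_force: [-0.6, -0.8, 4.6]
opening: 0.64
grip_force: 30.0
```

Call:
{"name": "drive_tool", "arguments": {"rows": [[[0,0,0,0,0,0.05,0.55],[0,0,0,0,0,0.05,0.55],[0,0,0,0,0,0.05,0.55],[0,0,0,0,0,0.05,0.55],[0,0,0,0,0,0.05,0.55]]]}}

```text
t: 7.72
eef_pos: [544.5, 161.3, 68.9]
tcp_rot: [3.141, 0.0, 1.97]
ft_force: [0.4, -1.5, 5.0]
opening: 0.642
grip_force: 30.0
```

Call:
{"name": "drive_tool", "arguments": {"rows": [[[0,0,0,0,0,0.05,0.55],[0,0,0,0,0,0.05,0.55],[0,0,0,0,0,0.003,0.55],[0,0,0,0,0,0,0.55],[0,0,0,0,0,0,0.55]]]}}

```text
t: 8.35
eef_pos: [544.5, 161.5, 68.9]
tcp_rot: [3.141, -0.0, 1.655]
ft_force: [-0.3, -0.5, 5.3]
opening: 0.635
grip_force: 30.0
```

Call:
{"name": "drive_tool", "arguments": {"rows": [[[0,0,0,0,0,0,1],[0,0,0,0,0,0,1],[0,0,0,0,0,0,1],[0,0,0,0,0,0,1],[0,0,-0.1,0,0,0,1]]]}}

```text
t: 8.98
eef_pos: [543.5, 161.3, 92.6]
tcp_rot: [-3.138, 0.0, 1.651]
ft_force: [-0.0, 0.1, 0.3]
opening: 0.992
grip_force: 0.0
```

Call:
{"name": "drive_tool", "arguments": {"rows": [[[0,0,-0.2,0,0,0,1],[0,0,-0.2,0,0,0,1],[-0.24,0,-0.04,0,0,0,1],[-0.24,0,0,0,0,0,1],[-0.24,0,0,0,0,0,1]]]}}

```text
t: 9.6
eef_pos: [558.7, -19.6, 204.0]
tcp_rot: [3.141, 0.0, 1.652]
ft_force: [0.5, 0.5, 0.7]
opening: 0.999
grip_force: 0.0
```

```bash
python3 - <<'E'
from h import *
A=dict(tin=(546,159),clip=(545,125),post=(568,-89),neck=(568,-89))
avg(list(A),4,near={k:np.array(v) for k,v in A.items()})
p=env.read_camera('top');q=env.read_camera('side')
a=cv2.resize(p['color'][150:250,150:300],None,fx=4,fy=4,interpolation=2)
b=cv2.resize(q['color'][100:260,180:320],None,fx=2.5,fy=2.5,interpolation=2)[:400]
cv2.imwrite('pics/c1.png',cv2.resize(np.hstack([a,b[:400,:200]]),None,fx=1,fy=1))
plan(568,-89,120,1.65)
E
```

```text
tin 8 [544.  158.3   4.7] [1.9 1.5 1.5]
clip 8 [545.6 125.1  46.3] [1.4 1.1 1.1]
post 5 [566.  -90.4   9.1] [ 3.1  1.5 23.1]
neck 8 [568.9 -87.5  32.8] [1.8 1.3 1.5]
t 11.7 pos [558.7 -18.  203.6] rot [ 3.142 -0.     1.651] f [ 0.4  0.8 -0.1] open 1.0 grip 0.0 q6 -0.23
scaled [-0.2861  0.0141  0.3345]
turn [ 0.     -0.      0.0004]
```

View pics/c1.png

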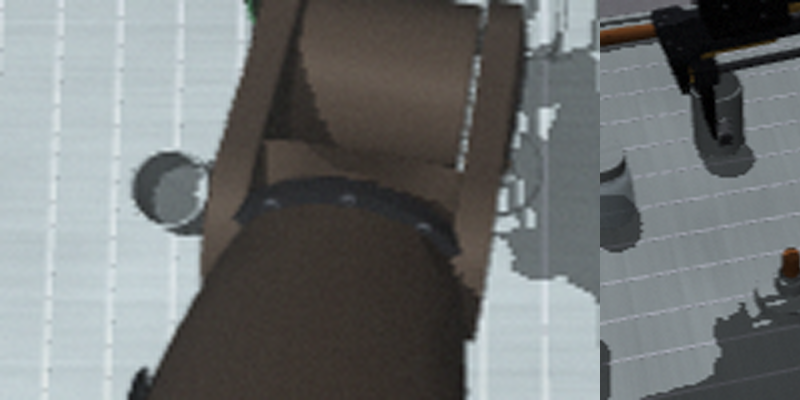

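Call:
{"name": "drive_tool", "arguments": {"rows": [[[-0.14,0.014,0,0,0,0,1],[-0.142,0,0.1,0,0,0,1],[0,0,0.16,0,0,0,1],[0,0,0.07,0,0,0,1],[0,0,0,0,0,0,1]]]}}

```text
t: 12.32
eef_pos: [567.4, -88.0, 120.0]
tcp_rot: [-3.139, -0.001, 1.651]
ft_force: [0.4, -0.1, 0.7]
opening: 0.998
grip_force: 0.0
```

```bash
python3 - <<'E'
from h import *
A=dict(post=(568,-89),neck=(568,-89),outer_lid=(568,-89))
avg(list(A),3,near={k:np.array(v) for k,v in A.items()})
q=env.read_camera('side')
cv2.imwrite('pics/c2.png',cv2.resize(q['color'][150:250,190:320],None,fx=5,fy=5,interpolation=2))
plan(568,-88.5,64,1.65)
E
```

```text
post 3 [569.8 -89.7  53.3] [1.5 1.2 1.1]
neck 3 [570.  -91.   34.7] [0.2 1.1 0.3]
outer_lid 3 [565.2 -91.3   9.1] [0.6 0.2 1.6]
t 13.57 pos [567.9 -88.  121.1] rot [ 3.142 -0.     1.651] f [ 0.3 -0.  -0.1] open 0.999 grip 0.0 q6 -0.35
scaled [-2.000e-03  2.000e-04  2.285e-01]
turn [ 0.     -0.      0.0004]
```

View pics/c2.png

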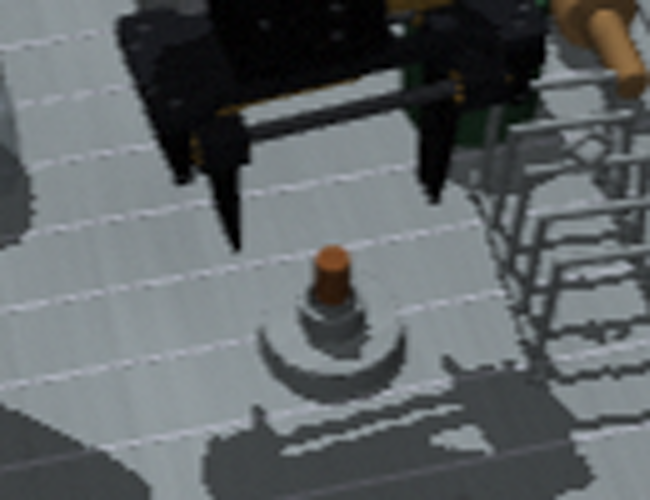

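Call:
{"name": "drive_tool", "arguments": {"rows": [[[-0.003,0,0.12,0,0,0,1],[0,0,0.08,0,0,0,1],[0,0,0.028,0,0,0,1],[0,0,0,0,0,0,0.6],[0,0,0,0,0,0,0.1]]]}}

```text
t: 14.2
eef_pos: [568.3, -88.8, 64.9]
tcp_rot: [3.14, 0.0, 1.651]
ft_force: [0.7, 0.2, -1.1]
opening: 0.845
grip_force: 0.0
```

Call:
{"name": "drive_tool", "arguments": {"rows": [[[0,0,0,0,0,0,0.1],[0,0,0,0,0,0,0.1],[0,0,0,0,0,0,0.1],[0,0,0,0,0,0,0.1],[0,0,0,0,0,0,0.1]]]}}

```text
t: 14.82
eef_pos: [568.0, -88.7, 64.1]
tcp_rot: [3.142, -0.0, 1.651]
ft_force: [0.2, 0.5, -0.1]
opening: 0.322
grip_force: 0.0
```

Call:
{"name": "drive_tool", "arguments": {"rows": [[[0,0,0,0,0,0,0.1],[0,0,0,0,0,0,0.1],[0,0,0,0,0,0,0.1],[0,0,0,0,0,0,0.1],[0,0,0,0,0,0,0.1]]]}}

```text
t: 15.45
eef_pos: [567.9, -88.7, 64.1]
tcp_rot: [-3.142, -0.0, 1.651]
ft_force: [-0.0, -1.0, -0.9]
opening: 0.182
grip_force: 30.0
```

Call:
{"name": "drive_tool", "arguments": {"rows": [[[0,0,-0.02,0,0,0,0.1],[0,0,-0.06,0,0,0,0.1],[0,0,-0.1,0,0,0,0.1],[0,0,-0.15,0,0,0,0.1],[0,0,-0.15,0,0,0,0.1]]]}}

```text
t: 16.08
eef_pos: [567.8, -88.7, 186.3]
tcp_rot: [3.141, 0.0, 1.651]
ft_force: [1.0, -0.9, -3.1]
opening: 0.184
grip_force: 30.0
```

```bash
python3 - <<'E'
from h import *
plan(544.2,160,184,1.651)
q=env.read_camera('side')
cv2.imwrite('pics/c3.png',cv2.resize(q['color'][110:250,170:320],None,fx=4,fy=4,interpolation=2))
E
```

```text
t 16.07 pos [567.8 -88.7 186.3] rot [3.141 0.    1.651] f [ 1.  -0.9 -3.1] open 0.184 grip 30.0 q6 -0.35
scaled [ 0.9991 -0.0141  0.0089]
turn [0.0002 0.     0.0001]
```

View pics/c3.png

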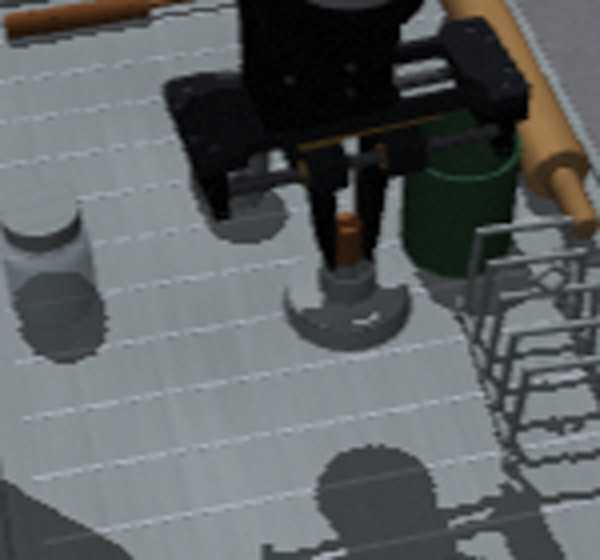

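Call:
{"name": "drive_tool", "arguments": {"rows": [[[0.07,-0.002,0,0,0,0,0.1],[0.13,-0.002,0,0,0,0,0.1],[0.15,-0.002,0,0,0,0,0.1],[0.15,-0.002,0,0,0,0,0.1],[0.15,-0.002,0,0,0,0,0.1]]]}}

```text
t: 16.75
eef_pos: [551.2, 75.1, 183.1]
tcp_rot: [-3.14, -0.0, 1.652]
ft_force: [0.8, 0.1, -2.3]
opening: 0.181
grip_force: 30.0
```

Call:
{"name": "drive_tool", "arguments": {"rows": [[[0.15,-0.002,0,0,0,0,0.1],[0.13,-0.002,0,0,0,0,0.1],[0.07,0,0,0,0,0,0.1],[0,0,0.05,0,0,0,0.1],[0,0,0,0,0,0,0.1]]]}}

```text
t: 17.38
eef_pos: [543.7, 159.4, 170.1]
tcp_rot: [-3.139, 0.0, 1.651]
ft_force: [0.1, 0.0, -2.7]
opening: 0.182
grip_force: 30.0
```

```bash
python3 - <<'E'
from h import *
plan(544.2,160,154,1.651)
A=dict(tin=(545,160),clip=(545,125),post=(545,160),neck=(545,160),outer_lid=(545,160),inner_lid=(545,160))
avg(list(A),3,near={k:np.array(v) for k,v in A.items()})
q=env.read_camera('side')
cv2.imwrite('pics/c4.png',cv2.resize(q['color'][90:190,170:290],None,fx=6,fy=6,interpolation=2))
E
```

```text
t 17.38 pos [543.7 159.4 170.1] rot [-3.139  0.     1.651] f [ 0.1  0.  -2.7] open 0.182 grip 30.0 q6 0.09
scaled [0.0024 0.0022 0.0643]
turn [-0.0008  0.0001 -0.    ]
tin 6 [542.2 159.3   4.4] [1.5 1.9 1. ]
clip 6 [546.5 126.1  45.4] [3.4 2.  1. ]
post 3 [544.1 160.1 160.9] [0.9 0.3 1.8]
neck 6 [542.2 161.8 137.4] [ 1.6  1.4 11.6]
outer_lid 5 [541.3 160.  111.6] [3.7 0.8 1.3]
inner_lid 4 [546.2 160.8 109.6] [1.8 1.  1.2]
```

View pics/c4.png

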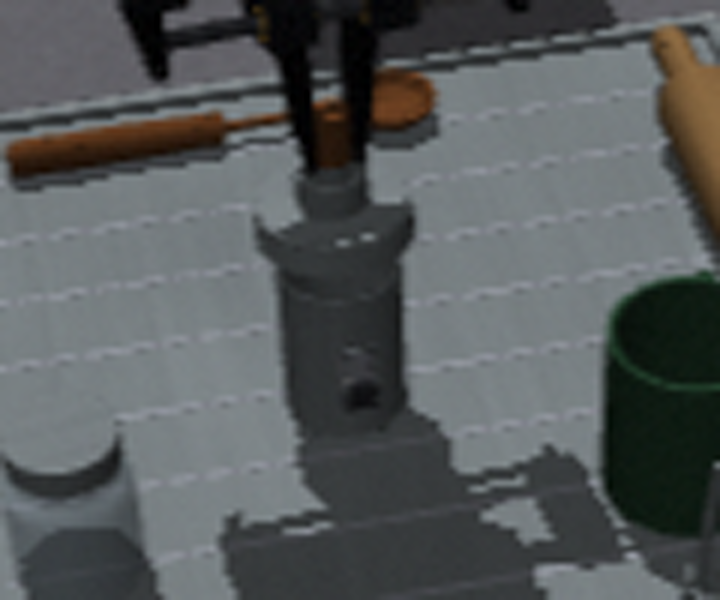

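Call:
{"name": "drive_tool", "arguments": {"rows": [[[-0.002,0.001,0.02,0,0,0,0.1],[0,0,0.03,0,0,0,0.1],[0,0,0.03,0,0,0,0.1],[0,0,0.01,0,0,0,0.1],[0,0,0,0,0,0,0.1]]]}}

```text
t: 20.15
eef_pos: [544.6, 159.7, 148.9]
tcp_rot: [-3.141, -0.0, 1.651]
ft_force: [-0.2, 0.6, -2.5]
opening: 0.181
grip_force: 30.0
```

Call:
{"name": "drive_tool", "arguments": {"rows": [[[0,0,0.008,0,0,0,0.1],[0,0,0.008,0,0,0,0.1],[0,0,0.004,0,0,0,0.1],[0,0,0,0,0,0,0.1],[0,0,0,0,0,0,0.1]]]}}

```text
t: 20.78
eef_pos: [544.7, 159.7, 144.2]
tcp_rot: [3.141, -0.0, 1.651]
ft_force: [0.7, 0.0, -3.1]
opening: 0.183
grip_force: 30.0
```

Call:
{"name": "drive_tool", "arguments": {"rows": [[[0,0,0.004,0,0,0,0.1],[0,0,0.004,0,0,0,0.1],[0,0,0.004,0,0,0,0.1],[0,0,0,0,0,0,0.1],[0,0,0,0,0,0,0.1]]]}}

```text
t: 21.4
eef_pos: [544.6, 159.7, 141.1]
tcp_rot: [-3.142, -0.0, 1.651]
ft_force: [-0.5, 0.7, -1.7]
opening: 0.184
grip_force: 30.0
```

Call:
{"name": "drive_tool", "arguments": {"rows": [[[0,0,0.003,0,0,0,0.1],[0,0,0,0,0,0,0.1],[0,0,0,0,0,0,0.3],[0,0,0,0,0,0,0.5],[0,0,0,0,0,0,0.7]]]}}

```text
t: 22.02
eef_pos: [544.7, 159.7, 140.3]
tcp_rot: [3.142, -0.0, 1.651]
ft_force: [0.0, -0.4, -0.3]
opening: 0.442
grip_force: 0.0
```

Call:
{"name": "drive_tool", "arguments": {"rows": [[[0,0,0,0,0,0,0.8],[0,0,0,0,0,0,0.8],[0,0,0,0,0,0,0.8],[0,0,0,0,0,0,0.8],[0,0,0,0,0,0,0.8]]]}}

```text
t: 22.65
eef_pos: [544.7, 159.7, 140.4]
tcp_rot: [3.142, -0.0, 1.651]
ft_force: [0.1, 0.3, 0.5]
opening: 0.795
grip_force: 0.0
```

```bash
python3 - <<'E'
from h import *
plan(544.6,159.5,118.5,1.651)
A=dict(tin=(545,160),post=(545,160),neck=(545,160),outer_lid=(545,160),inner_lid=(545,160))
avg(list(A),3,near={k:np.array(v) for k,v in A.items()})
q=env.read_camera('side')
cv2.imwrite('pics/c5.png',cv2.resize(q['color'][90:190,170:290],None,fx=6,fy=6,interpolation=2))
E
```

```text
t 22.65 pos [544.7 159.7 140.4] rot [ 3.142 -0.     1.651] f [0.1 0.3 0.5] open 0.795 grip 0.0 q6 0.09
scaled [-0.0007 -0.0004  0.0876]
turn [ 0.     -0.      0.0001]
tin 6 [543.1 160.    3.1] [1.6 1.4 1.3]
post 3 [544.6 160.3 130.3] [1.2 0.3 0.5]
neck 6 [544.2 162.  105.9] [1.3 2.1 1.6]
outer_lid 6 [543.9 158.9  80.5] [3.1 1.1 1. ]
inner_lid 4 [544.8 162.2  78.2] [ 2.4  1.5 11.9]
```

View pics/c5.png

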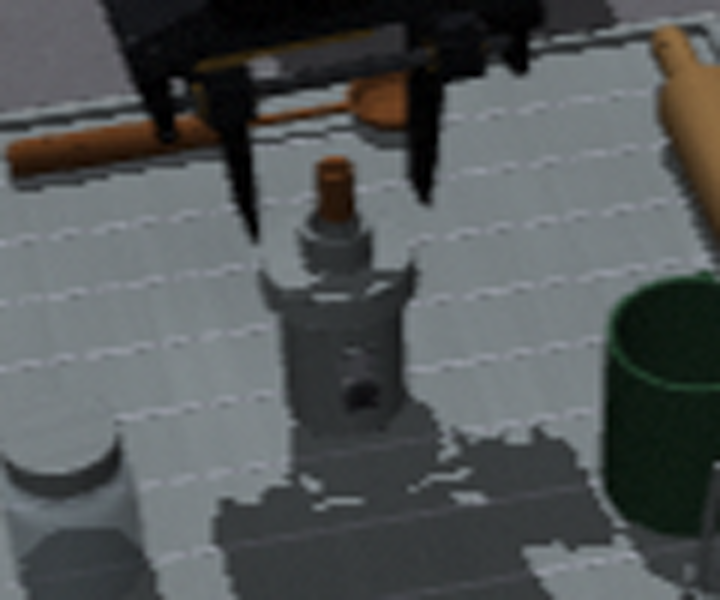

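Call:
{"name": "drive_tool", "arguments": {"rows": [[[0.002,0,0.03,0,0,0,0.8],[0,0,0.03,0,0,0,0.8],[0,0,0.022,0,0,0,0.8],[0,0,0.005,0,0,0,0.8],[0,0,0,0,0,0,0.7]]]}}

```text
t: 25.12
eef_pos: [544.6, 160.2, 118.6]
tcp_rot: [-3.142, -0.0, 1.651]
ft_force: [0.4, -0.4, 0.4]
opening: 0.74
grip_force: 0.0
```

Call:
{"name": "drive_tool", "arguments": {"rows": [[[0,0,0,0,0,0,0.6],[0,0,0,0,0,0,0.5],[0,0,0,0,0,0,0.42],[0,0,0,0,0,0,0.4],[0,0,0,0,0,0,0.3]]]}}

```text
t: 25.75
eef_pos: [544.6, 160.2, 118.7]
tcp_rot: [-3.142, -0.0, 1.651]
ft_force: [0.2, 0.1, 0.4]
opening: 0.356
grip_force: 30.0
```

Call:
{"name": "drive_tool", "arguments": {"rows": [[[0,0,0,0,0,0,0.28],[0,0,0,0,0,0,0.28],[0,0,0,0,0,0,0.28],[0,0,0,0,0,0,0.28],[0,0,0,0,0,0,0.28]]]}}

```text
t: 26.38
eef_pos: [544.6, 160.2, 118.7]
tcp_rot: [3.142, -0.0, 1.651]
ft_force: [-0.6, 0.2, 0.9]
opening: 0.351
grip_force: 30.0
```

Call:
{"name": "drive_tool", "arguments": {"rows": [[[0,0,-0.01,0,0,0,0.28],[0,0,-0.02,0,0,0,0.28],[0,0,-0.04,0,0,0,0.28],[0,0,-0.05,0,0,0,0.28],[0,0,-0.05,0,0,0,0.28]]]}}

```text
t: 27.0
eef_pos: [544.7, 160.2, 162.3]
tcp_rot: [3.141, -0.0, 1.651]
ft_force: [0.6, 0.4, -2.6]
opening: 0.351
grip_force: 30.0
```

Call:
{"name": "drive_tool", "arguments": {"rows": [[[0,0,-0.06,0,0,0,0.28],[0,0,-0.06,0,0,0,0.28],[0,0,-0.04,0,0,0,0.28],[0,0,-0.02,0,0,0,0.28],[0,0,-0.01,0,0,0,0.28]]]}}

```text
t: 27.62
eef_pos: [544.5, 160.2, 208.7]
tcp_rot: [-3.141, -0.0, 1.651]
ft_force: [0.7, -0.3, -1.2]
opening: 0.352
grip_force: 30.0
```

Call:
{"name": "drive_tool", "arguments": {"rows": [[[0,0,0,0,0,0,0.28],[0,0,0,0,0,0,0.28],[0,0,0,0,0,0,0.28],[0,0,0,0,0,0,0.28],[0,0,0,0,0,0,0.28]]]}}

```text
t: 28.25
eef_pos: [544.6, 160.2, 208.6]
tcp_rot: [-3.142, -0.0, 1.651]
ft_force: [-0.5, -0.5, -1.8]
opening: 0.351
grip_force: 30.0
```

```bash
python3 - <<'E'
from h import *
A=dict(tin=(545,160),clip=(545,125),post=(545,160),neck=(545,160),outer_lid=(545,160),inner_lid=(545,160))
avg(list(A),3,near={k:np.array(v) for k,v in A.items()})
q=env.read_camera('side')
cv2.imwrite('pics/c6.png',cv2.resize(q['color'][70:190,170:290],None,fx=5,fy=5,interpolation=2))
E
```

```text
tin 6 [544.2 158.9   5.1] [1.4 1.5 1.1]
clip 6 [546.4 125.3  45. ] [2.3 0.6 0.6]
post 5 [543.  159.2 132.7] [2.  2.4 1.6]
neck 6 [543.7 162.  197.5] [1.3 2.  0.6]
outer_lid 6 [544.7 159.  171.6] [4.1 1.7 0.6]
inner_lid 6 [545.  159.1  80.1] [1.  2.5 2.9]
```

View pics/c6.png

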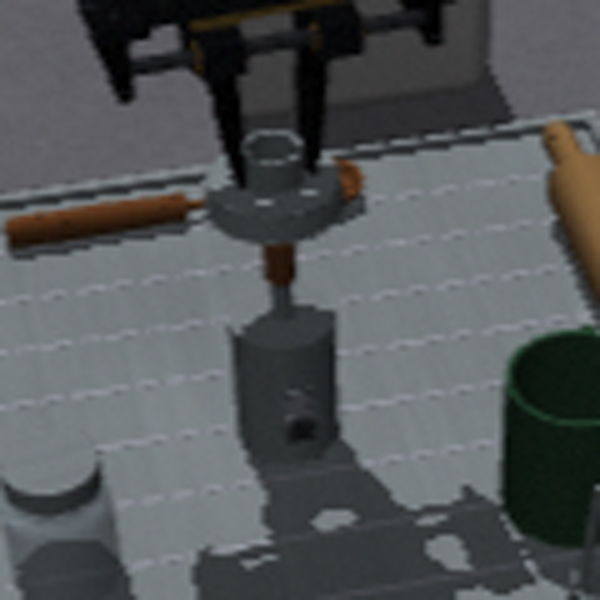

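The outer lid is held level at about z = 170, clear of the post top at 147. The inner lid is seated and the clip faces the tap.

```bash
python3 -c "
from cell import env
print(env.job_done())"
```

```text
the job is handed in; nothing more can be done
None
```

The job is handed in: the tin's clip faces the tap (within about 1° as measured), the inner lid is seated in the tin, and the gripper holds the outer lid level about 23 mm above the post; no verdict was shown.

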